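Release the ejector cam and dock the connector carriage

TASK

The edge connector of the board test cradle is held off the circuit board by its ejector cam. With the fingertips, swing the cam's lever round clockwise to its stop so that the cam is at its low point, and only then push the connector carriage forward until the connector is fully home on the board's edge. Nothing needs picking up: leave the board in its nest and the other things on the bench where they are, and take the hand away at the end.

Things in the scene. Friction and masses are not known exactly. Their poses are not given: they have to be found in the camera images.
- cradle: Test cradle fixed to the bench: dark steel plate, x -120..120, y -85..112 mm, top at z = 16 mm. Origin on the bench; x points forward (carriage to board), y left, z up; cradle coordinates below are in this frame. Guide rods along x at y = -63 and 13 mm, tops z = 39 mm, end blocks 42 mm high. Black board nest: x 14..113, y -72..22 mm, 38 mm high.
- cam_pivot (a point): Vertical axis of the ejector cam, at cradle (17.5, 65) mm, 45 mm above the bench (mid-height of the lever bar). The cam is a steel pear-shaped plate 10 mm thick (z 26..36 mm): 38 mm from the axis to its nose (high point), 14 mm to its back (low point).
- lever_knob (a point): Centre of the black ball knob (22 mm diameter) on the end of the cam's lever: 78 mm from the pivot axis, z = 65 mm. The lever is a steel bar 14 mm wide, z 40..50 mm, reaching 85 mm from the axis, free on both sides and open beneath. It turns with about 2 N at the knob and stays where it is left.
- cam (a joint): Turn of cam and lever, rad, growing clockwise seen from above, 0 to 1.75 (stops at both ends). At 0 the nose points back at the carriage (high point) and the lever points along the cradle's +y; at 1.57 the lever points along +x. From 1.4 rad to the stop the cam is at its low point and clear of the carriage. Starts near 0 to 0.3.
- push_plate (a point): Middle of the rear face of the carriage's upright push plate: 64 mm wide (y), 6 mm thick, z 52..86 mm, facing back along the cradle's -x; centre at z = 69 mm, y = -25 mm. It moves with the carriage. The space behind it is open above the rods.
- carriage (a joint): Travel of the connector carriage along the cradle's +x, m: 0 fully back, 0.022 fully home against its stops, connector over the board's edge. Starts at 0 to 0.001; with the cam high it stops at about 0.0015, where the pad on its left cross arm (to y = 97 mm, top z = 45 mm) meets the cam's nose. About 3 N of friction; stays where left.
- board_mid (a point): Centre of the loose green plug-in board lying in the cradle's nest at z = 30 mm: 90 x 80 x 2.4 mm plus a 50 mm wide, 12 mm long edge tongue towards the carriage; parts on it up to 15 mm high. 70 g.
- flux_tin: Loose round tin, 42 mm diameter, 18 mm high, standing on the cradle's plate behind the cross arm. Origin under its centre.
- screwdriver: Loose screwdriver, 150 mm long, 26 mm thick, lying on the bench to the left of the cradle, outside the lever's swing. Origin under its middle, tip along its +x.
- solder_spool: Loose reel of solder, 60 mm diameter, 50 mm high, standing beyond the cradle. Origin under its centre.
- cutters: Loose side cutters, about 110 x 50 x 15 mm, lying to the left of and behind the cradle, outside the lever's swing. Origin on the bench near the joint.
- multimeter: Loose multimeter, 150 x 76 x 45 mm, lying to the right of and behind the cradle. Origin under its centre.
- helping_hands: Soldering helping hands: aluminium foot 85 x 190 mm with three segmented blue arms, about 230 mm high, at the left. Origin under the foot's centre.
Mind the look-alikes: they are no part of the job. What is shaped like the part that bears board_mid but red is not meant.

How it is judged:
By the outcome, as a careful person would: the job done as asked, in the order asked, and still so for the second after the job is handed in, with the robot touching nothing.
It also fails if it takes over 51 s, if anything falls off the work surface, if the arm or the gripper's body presses on something with over 40 N, if the wrist force passes 120 N, or if a joint passes its speed limit or range.

ROBOT

A 6-joint arm with a two-finger parallel gripper is mounted at the origin on the work surface. World frame = base frame: x ahead of the robot, y to its left, z up, the work surface at z = 0. Lengths are in mm, angles in rad, forces in N, time in s.
With the tool pointing down it reaches from about 350 to 975 mm from the base axis. Payload 17.4 kg.
Tool frame: the origin (TCP) lies midway between the tips of the shut fingers; the grasp point (between the pads) lies 19 mm behind it (arm.pinch_z is the distance from the TCP to the grasp point, in mm); z points along the fingers, y is the line along which they close (so a half turn about z gives the same grasp; the last joint's range is limited). The gripper opens to 85 mm and grips with 20 to 120 N. Pads are 22 mm wide; open, the fingers measure 114 mm over their backs; the gripper's body (76 mm by 85 mm) begins 54 mm behind the grasp point. The pads swing forward as they close: fully open they stand 13 mm farther back than shut.
Start: joints at [-1.352, 0.116, 1.442, -0, 1.584, -0.038], TCP at [171.431, -652.873, 231.303] pointing down, gripper open.
Joint ranges: [-2.83, 2.83], [-0.83, 2.19], [0.07, 2.5], [-1.14, 4.28], [0.01, 3], [-2.97, 2.97]. Speed limits (rad/s): [1.89, 1.89, 2.22, 3.14, 3.14, 3.14].

INTERFACE

Orientations are given as a unit quaternion [x, y, z, w].
In Python, from bench import arm gives the robot as it stands.
- The arm moves only by the tool carry_out, never from a script. Its argument "targets" is a list of rows, each an object of numbers: "grip": the finger opening in m, from 0 to 0.0854; "dx", "dy", "dz": the shift along the tool's x, y, z in m; "ax", "ay", "az": the turn, a rotation vector about the tool's x, y, z in rad. A call has 1 to 20 rows; each row shifts and turns the commanded pose from where the row before left it, along the tool's axes as they then stand; what a row does not reach is not made up. A row lasts 1/10 s, in which the tool goes at most 50 mm and 8.59 degrees, less where a joint would pass 70% of its speed; a pose out of reach is approached as far as the arm can. A call is refused whole if a number of a shift passes 0.05 or a number of a turn 0.15, either way. A call with a gripper value outside its range is refused whole. The fingers move at their own pace and stop on an object; the grip force is fixed at half the most. Time passes only in rows, so rows that do not move let the fingers close. It gives the time, the measured TCP pose, the force, the opening and the grip force at its end, in the units of the state.
- arm.read_state(): the state, without advancing time (a new reading comes with each control period).
- arm.read_camera(name): name is "side" or "top" or "wrist"; returns the picture (400x640x3 uint8, blue, green, red); there is no depth.
- arm.calibration(name): a dict with "K" (3x3 intrinsics, pixels), "position" and "orientation" of the camera in the world; the wrist camera has in their place "T_tool_cam" (4x4, takes a point from camera to tool coordinates, whose origin is the TCP and whose axes are the flange's). Camera axes: x right, y down, z forward; pixel columns grow to the right and rows downward; lengths in mm; the calibration is good to about 2 mm. A picture is of the moment at which its call begins: read the wrist's pose just before it. calibration takes no time and is no camera call.
- arm.sign_off(): hands the job in; it is judged then, once.
The state is a dict: "time": time; "joints": joint angles; "joint_velocities": joint speeds; "joint_torque": joint torques, N m; "eef_pos": TCP position; "tcp_rot": TCP orientation; "force": force on the tool from outside, world axes, zero at the start; "torque": the same for the moment, N m; "opening": finger opening in mm; "grip_force": force on a finger pad.
Only numpy, scipy, OpenCV 4.12 (cv2) and the standard library are available. Lean on these libraries where they do the work, as an engineer would, in place of code of your own. Each camera call takes 0.05 s, during which the arm holds its last target. There are 200 camera calls.

## Working session

There is one attempt and no reset: what is moved stays moved. The work goes in short steps, Python scripts to look and compute and a tool call to move; the robot and the scene stay as the last step left them, time stands still between calls to the robot, and variables do not carry over. Pictures are saved under pics/ and viewed, at most 10 in all, crops included, and the job is handed in when it is done.

Besides the shell and the picture viewer there is one more tool, called after ">>>" as a command line: name --argument value ..., lists and objects as JSON in quotes. carry_out: Moves the arm, as the interface text tells. Its arguments: {"type":"object","properties":{"targets":{"type":"array"}},"required":["targets"]}

```bash
mkdir -p pics; cat > h.py <<'E'
import numpy as np,cv2
from bench import arm
from scipy.spatial.transform import Rotation as R
def cam(n):
    c=arm.calibration(n);K=np.array(c["K"])
    if n=="wrist":
        s=arm.read_state();T=np.eye(4);T[:3,:3]=R.from_quat(s["tcp_rot"]).as_matrix();T[:3,3]=s["eef_pos"];T=T@np.array(c["T_tool_cam"]);return K,T[:3,:3],T[:3,3]
    o=np.array(c["orientation"]);M=R.from_quat(o).as_matrix() if o.size==4 else o
    return K,M,np.array(c["position"])
def ray(C,u,v,z):
    K,M,p=C;d=M@np.linalg.solve(K,[u,v,1.]);return p+d*(z-p[2])/d[2]
def proj(C,P):
    K,M,p=C;q=K@(M.T@(np.array(P)-p));return q[:2]/q[2]
E
python3 - <<'E'
from h import *
for n in("top","side"):
    cv2.imwrite(f"pics/{n}0.png",arm.read_camera(n)); print(n,arm.calibration(n))
print(arm.calibration("wrist"),arm.read_state())
E
```

```text
top {'K': array([[419.70062551,   0.        , 318.85073954],
       [  0.        , 419.70062551, 200.94801611],
       [  0.        ,   0.        ,   1.        ]]), 'position': array([ 374.20164397,   76.64807295, 1292.62230948]), 'orientation': array([-0.69529629,  0.71514439, -0.0471114 ,  0.05396374])}
side {'K': array([[518.53764527,   0.        , 321.40570386],
       [  0.        , 518.53764527, 201.16696491],
       [  0.        ,   0.        ,   1.        ]]), 'position': array([ -1.99120229, 954.52970396, 694.56099632]), 'orientation': array([-0.22901939,  0.8405426 , -0.47234402,  0.13390061])}
{'K': array([[294.04661493,   0.        , 318.73308608],
       [  0.        , 294.04661493, 196.23873019],
       [  0.        ,   0.        ,   1.        ]]), 'T_tool_cam': array([[-3.05250264e-04, -9.62534496e-01, -2.71159089e-01,
         6.81093508e+01],
       [ 9.99999859e-01, -1.76283763e-04, -4.99968555e-04,
        -3.17544025e-01],
       [ 4.33436036e-04, -2.71159203e-01,  9.62534414e-01,
        -1.41899325e+02],
       [ 0.00000000e+00,  0.00000000e+00,  0.00000000e+00,
         1.00000000e+00]])} {'time': 0.1, 'joints': array([-1.35181751e+00,  1.16435798e-01,  1.44220343e+00, -1.62669905e-06,
        1.58400968e+00, -3.77945366e-02]), 'joint_velocities': array([-4.12753348e-05,  1.07905070e-03, -2.48400548e-03, -1.92543484e-03,
        4.27887208e-04, -5.46700140e-04]), 'joint_torque': array([ 1.25855848e-03, -7.33664489e+01, -6.33789468e+01,  6.04049478e-05,
        5.31879690e-03, -3.32934542e-05]), 'eef_pos': array([ 171.37997533, -652.69963175,  230.63441515]), 'tcp_rot': array([ 9.91769608e-01,  1.28034235e-01, -4.85884224e-05, -5.25884831e-04]), 'force': array([-0.24651012, -0.44007097,  0.11808347]), 'torque': array([-0.03016902,  0.03001556,  0.01596165]), 'grip_force': 0.0, 'opening': 85.57612242535932}
```

View pics/top0.png

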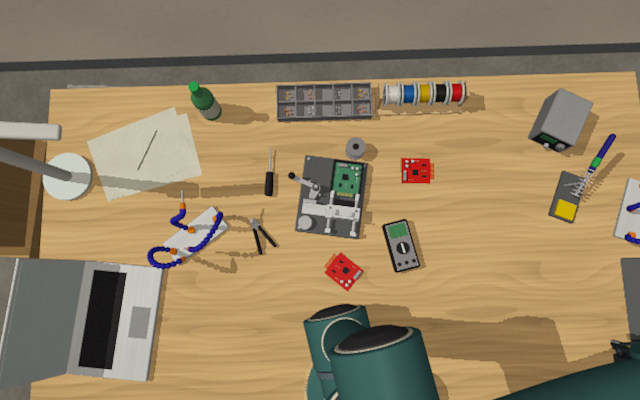

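View pics/side0.png

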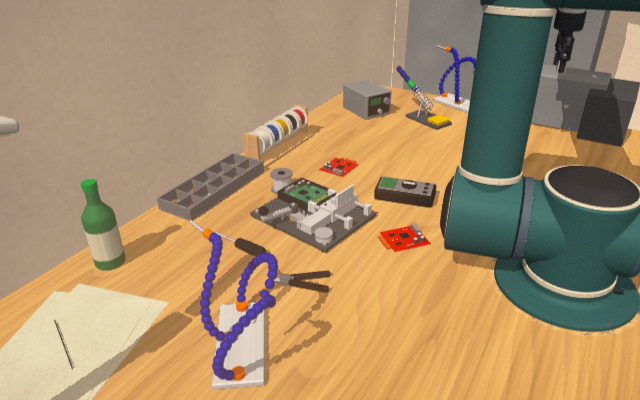

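The top view shows the cradle at about (333,196), rotated slightly, with the lever pointing up-left and its knob near (292,175). The tin is at (305,223). I'll enlarge this area and the side view.

```bash
python3 - <<'E'
from h import *
a=cv2.imread("pics/top0.png")[145:245,280:380];cv2.imwrite("pics/c1.png",cv2.resize(a,(600,600),interpolation=cv2.INTER_CUBIC))
a=cv2.imread("pics/side0.png")[165:255,240:390];cv2.imwrite("pics/c2.png",cv2.resize(a,(750,450),interpolation=cv2.INTER_CUBIC))
E
```

```text
(no output)
```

View pics/c1.png

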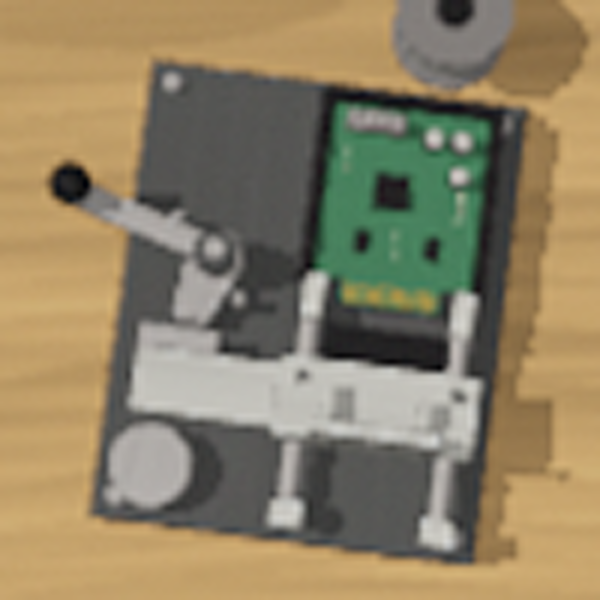

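View pics/c2.png

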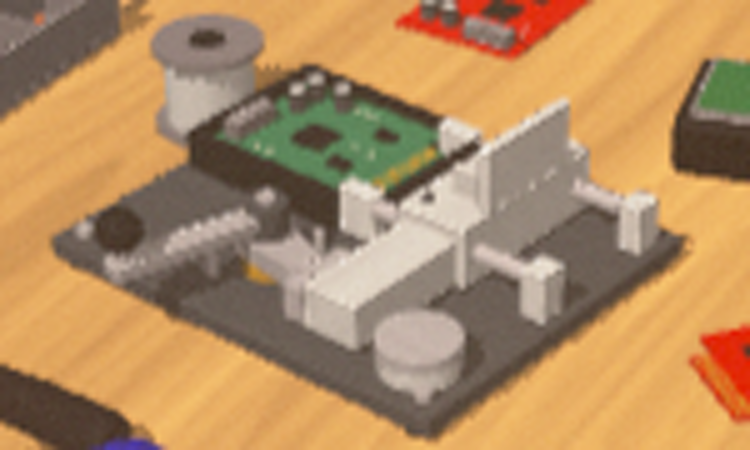

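The enlarged top crop gives plate corners at (155,62), (525,107), (475,562) and (92,515), with the knob at (70,183) and the lever hub at (213,250). The side crop shows the push plate standing clear with open space behind it.

```bash
cat >> h.py <<'E'
def fit(A,B):
    A=np.array(A,float);B=np.array(B,float);a=A-A.mean(0);b=B-B.mean(0)
    t=np.arctan2((a[:,0]*b[:,1]-a[:,1]*b[:,0]).sum(),(a*b).sum());c,s=np.cos(t),np.sin(t);M=np.array([[c,-s],[s,c]])
    return t,B.mean(0)-M@A.mean(0),M
E
python3 - <<'E'
from h import *
C=cam("top");f=lambda u,v,z:ray(C,280+(u+.5)/6-.5,145+(v+.5)/6-.5,z)[:2]
A=[(120,112),(120,-85),(-120,-85),(-120,112)]
B=[f(*p,16) for p in [(155,62),(525,107),(475,562),(92,515)]]
t,o,M=fit(A,B);print(t,o,[b-(M@a+o) for a,b in zip(np.array(A),B)])
k=M.T@(f(70,183,65)-o);p=M.T@(f(213,250,52)-o);tin=M.T@(f(150,463,34)-o)
print("knob,pivot,tin in cradle",k,p,tin, "r",np.hypot(*(k-[17.5,65])),"ang cw from +y",np.arctan2(k[0]-17.5,k[1]-65))
print("plate top edge", [M.T@(f(u,v,86)-o) for u,v in [(300,378),(465,398)]])
print("knob w",M@k+o,"push w",M@[-20,-25]+o, R.from_quat(arm.read_state()["tcp_rot"]).as_matrix())
E
```

```text
-0.15323812456222902 [570.43016967  33.74978111] [array([-1.4248583 , -1.61028776]), array([-1.10953865,  1.8332778 ]), array([1.70385194, 0.68600947]), array([ 0.83054501, -0.90899951])]
knob,pivot,tin in cradle [ 40.14510095 140.37586168] [17.65398974 66.05592592] [-90.70040429  84.43510796] r 78.70400956186758 ang cw from +y 0.2918504014199777
plate top edge [array([-45.3893439 ,  14.92756028]), array([-45.16514309, -65.14849128])]
knob w [631.53169637 166.35300546] push w [546.84855207  12.09551336] [[ 9.67214465e-01  2.53960875e-01 -2.31039565e-04]
 [ 2.53960977e-01 -9.67213916e-01  1.03067122e-03]
 [ 3.82854826e-05 -1.05555515e-03 -9.99999442e-01]]
```

>>> carry_out --targets '[{"grip": 0,"az": 0.137},{"grip": 0,"az": 0.137},{"grip": 0,"az": 0.136},{"grip": 0}]'

```text
invalid input
```

```bash
cat >> h.py <<'E'
t0,o0=-0.1532,np.array([570.4,33.7])
M0=np.array([[np.cos(t0),-np.sin(t0)],[np.sin(t0),np.cos(t0)]])
def where():
    s=arm.read_state();m=R.from_quat(s["tcp_rot"]).as_matrix()
    print("t",s["time"],"cradle",M0.T@(s["eef_pos"][:2]-o0),"z",s["eef_pos"][2],"yaw err",np.arctan2(m[1,0],m[0,0])-t0,"Fcradle",M0.T@s["force"][:2],s["force"][2],"op",s["opening"])
E
python3 -c "
from h import *
where()"
```

```text
t 0.1 cradle [-289.60106307 -739.25141787] z 230.63441514839204 yaw err 0.409973309102044 Fcradle [-0.17646749 -0.47253457] 0.11808347378700396 op 85.57612242535932
```

>>> carry_out --targets '[{"grip": 0,"dx": 0,"dy": 0,"dz": 0,"ax": 0,"ay": 0,"az": 0.137},{"grip": 0,"dx": 0,"dy": 0,"dz": 0,"ax": 0,"ay": 0,"az": 0.137},{"grip": 0,"dx": 0,"dy": 0,"dz": 0,"ax": 0,"ay": 0,"az": 0.136},{"grip": 0,"dx": 0,"dy": 0,"dz": 0,"ax": 0,"ay": 0,"az": 0}]'

```text
time: 0.5
eef_pos: [171.4, -652.8, 230.9]
tcp_rot: [0.997, -0.078, -0.0, -0.0]
force: [0.7, 0.3, -0.3]
opening: 28.3
grip_force: 0.0
```

```bash
python3 -c "
from h import *
where()"
```

```text
t 0.5 cradle [-289.56681174 -739.31551332] z 230.8974795814093 yaw err -0.002476767558905829 Fcradle [0.63807832 0.39491214] -0.2825758011358368 op 28.349583650152802
```

>>> carry_out --targets '[{"grip": 0,"dx": 0.012,"dy": -0.0357,"dz": 0,"ax": 0,"ay": 0,"az": 0},{"grip": 0,"dx": 0.012,"dy": -0.0357,"dz": 0,"ax": 0,"ay": 0,"az": 0},{"grip": 0,"dx": 0.012,"dy": -0.0357,"dz": 0,"ax": 0,"ay": 0,"az": 0},{"grip": 0,"dx": 0.012,"dy": -0.0357,"dz": 0,"ax": 0,"ay": 0,"az": 0},{"grip": 0,"dx": 0.012,"dy": -0.0357,"dz": 0,"ax": 0,"ay": 0,"az": 0},{"grip": 0,"dx": 0.012,"dy": -0.0357,"dz": 0,"ax": 0,"ay": 0,"az": 0},{"grip": 0,"dx": 0.012,"dy": -0.0357,"dz": 0,"ax": 0,"ay": 0,"az": 0},{"grip": 0,"dx": 0.012,"dy": -0.0357,"dz": 0,"ax": 0,"ay": 0,"az": 0},{"grip": 0,"dx": 0.012,"dy": -0.0357,"dz": 0,"ax": 0,"ay": 0,"az": 0},{"grip": 0,"dx": 0.012,"dy": -0.0357,"dz": 0,"ax": 0,"ay": 0,"az": 0},{"grip": 0,"dx": 0.012,"dy": -0.0357,"dz": 0,"ax": 0,"ay": 0,"az": 0},{"grip": 0,"dx": 0.012,"dy": -0.0357,"dz": 0,"ax": 0,"ay": 0,"az": 0},{"grip": 0,"dx": 0.012,"dy": -0.0357,"dz": 0,"ax": 0,"ay": 0,"az": 0},{"grip": 0,"dx": 0.012,"dy": -0.0357,"dz": 0,"ax": 0,"ay": 0,"az": 0},{"grip": 0,"dx": 0.012,"dy": -0.0357,"dz": 0,"ax": 0,"ay": 0,"az": 0},{"grip": 0,"dx": 0.012,"dy": -0.0357,"dz": 0,"ax": 0,"ay": 0,"az": 0},{"grip": 0,"dx": 0.012,"dy": -0.0357,"dz": 0,"ax": 0,"ay": 0,"az": 0},{"grip": 0,"dx": 0.012,"dy": -0.0357,"dz": 0,"ax": 0,"ay": 0,"az": 0},{"grip": 0,"dx": 0.012,"dy": -0.0357,"dz": 0,"ax": 0,"ay": 0,"az": 0},{"grip": 0,"dx": 0.012,"dy": -0.0357,"dz": 0,"ax": 0,"ay": 0,"az": 0}]'

```text
time: 2.5
eef_pos: [518.0, 17.7, 231.3]
tcp_rot: [0.997, -0.074, 0.0, 0.0]
force: [0.9, -1.0, 0.2]
opening: 0.0
grip_force: 0.0
```

>>> carry_out --targets '[{"grip": 0,"dx": 0.0115,"dy": -0.036,"dz": 0,"ax": 0,"ay": 0,"az": 0},{"grip": 0,"dx": 0.0115,"dy": -0.036,"dz": 0,"ax": 0,"ay": 0,"az": 0},{"grip": 0,"dx": 0.0115,"dy": -0.036,"dz": 0,"ax": 0,"ay": 0,"az": 0},{"grip": 0,"dx": 0.0115,"dy": -0.036,"dz": 0,"ax": 0,"ay": 0,"az": 0},{"grip": 0,"dx": 0,"dy": 0,"dz": 0,"ax": 0,"ay": 0,"az": 0},{"grip": 0,"dx": 0,"dy": 0,"dz": 0,"ax": 0,"ay": 0,"az": 0}]'

```text
time: 3.1
eef_pos: [584.9, 151.9, 230.7]
tcp_rot: [0.997, -0.074, -0.001, 0.0]
force: [0.0, -0.4, 0.5]
opening: -0.4
grip_force: 0.0
```

```bash
python3 -c "
from h import *
where();C=cam('wrist')
cv2.imwrite('pics/w1.png',arm.read_camera('wrist'))
for c in [(120,112,16),(-120,112,16),(17.5+78*np.sin(.29),65+78*np.cos(.29),65),(17.5,65,52)]:
  print(c,proj(C,[*(M0@c[:2]+o0),c[2]]))"
```

```text
t 3.1 cradle [ -3.6649416  119.05778071] z 230.6905123393301 yaw err 0.004669844920748317 Fcradle [ 0.08370025 -0.42684142] 0.4577295022212234 op -0.4062477555158999
(120, 112, 16) [325.64226576  61.34111695]
(-120, 112, 16) [323.71084523 256.40705547]
(np.float64(39.80427355817717), np.float64(139.7430222899904), 65) [298.92565887 137.88129209]
(17.5, 65, 52) [368.39464191 157.96141212]
```

View pics/w1.png

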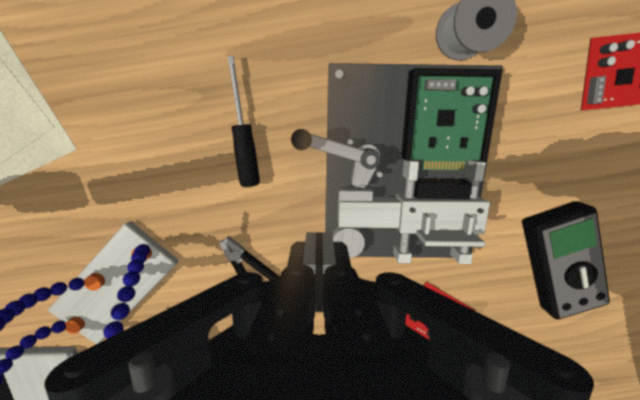

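The view confirms my estimate: the knob is at (302,139), predicted (299,138), and the hub at (370,158), predicted (368,158). The descent spot behind the lever is clear, and the shut tips are about 15 mm across.

>>> carry_out --targets '[{"grip": 0,"dx": 0,"dy": 0,"dz": 0.038,"ax": 0,"ay": 0,"az": 0},{"grip": 0,"dx": 0,"dy": 0,"dz": 0.038,"ax": 0,"ay": 0,"az": 0},{"grip": 0,"dx": 0,"dy": 0,"dz": 0.038,"ax": 0,"ay": 0,"az": 0},{"grip": 0,"dx": 0,"dy": 0,"dz": 0.038,"ax": 0,"ay": 0,"az": 0},{"grip": 0,"dx": 0,"dy": 0,"dz": 0.0375,"ax": 0,"ay": 0,"az": 0},{"grip": 0,"dx": 0,"dy": 0,"dz": 0,"ax": 0,"ay": 0,"az": 0},{"grip": 0,"dx": 0,"dy": 0,"dz": 0,"ax": 0,"ay": 0,"az": 0}]'

```text
time: 3.85
eef_pos: [585.1, 150.7, 42.9]
tcp_rot: [0.997, -0.076, -0.0, 0.0]
force: [0.6, 1.0, 0.6]
opening: -0.1
grip_force: 0.0
```

```bash
python3 -c "
from h import *
where()
c=np.array([-3.9,119]);P=np.array([17.5,62.5])
for th in [.29,.45,.6,.75,.9,1.05,1.2,1.35,1.5,1.6,1.7,1.75]:
  s,k=np.sin(th),np.cos(th);d=7+11*abs(k)+8*s
  n=P+45*np.array([s,k])+d*np.array([-k,s]);q=n-c;c=n;print(th,n.round(1),'dx',round(q[0],1),'dy',round(-q[1],1))"
```

```text
t 3.85 cradle [ -3.34706189 117.89614712] z 42.88144125185902 yaw err 0.00010116340263602308 Fcradle [0.42104002 1.05788155] 0.5834170694596541 op -0.05362169306319156
0.29 [ 11.4 111.3] dx 15.3 dy 7.7
0.45 [ 18.7 111.9] dx 7.4 dy -0.6
0.6 [ 25.9 111.3] dx 7.2 dy 0.6
0.75 [ 33.2 109.4] dx 7.3 dy 1.9
0.9 [ 40.3 106.2] dx 7.1 dy 3.2
1.05 [ 46.9 101.7] dx 6.6 dy 4.5
1.2 [52.8 96. ] dx 5.9 dy 5.7
1.35 [57.6 89.2] dx 4.9 dy 6.8
1.5 [61.3 81.4] dx 3.6 dy 7.8
1.6 [62.9 76.5] dx 1.7 dy 4.9
1.7 [64.2 72.9] dx 1.3 dy 3.6
1.75 [64.8 71. ] dx 0.5 dy 1.9
```

>>> carry_out --targets '[{"grip": 0,"dx": 0.007,"dy": 0.0035,"dz": 0.0015,"ax": 0,"ay": 0,"az": 0},{"grip": 0,"dx": 0.008,"dy": 0.0035,"dz": 0,"ax": 0,"ay": 0,"az": 0},{"grip": 0,"dx": 0.007,"dy": -0.0005,"dz": 0,"ax": 0,"ay": 0,"az": 0},{"grip": 0,"dx": 0.007,"dy": 0.0005,"dz": 0,"ax": 0,"ay": 0,"az": 0},{"grip": 0,"dx": 0.0037,"dy": 0.001,"dz": 0,"ax": 0,"ay": 0,"az": 0},{"grip": 0,"dx": 0.0037,"dy": 0.001,"dz": 0,"ax": 0,"ay": 0,"az": 0},{"grip": 0,"dx": 0.0035,"dy": 0.0016,"dz": 0,"ax": 0,"ay": 0,"az": 0},{"grip": 0,"dx": 0.0035,"dy": 0.0016,"dz": 0,"ax": 0,"ay": 0,"az": 0},{"grip": 0,"dx": 0.0033,"dy": 0.0022,"dz": 0,"ax": 0,"ay": 0,"az": 0},{"grip": 0,"dx": 0.0033,"dy": 0.0022,"dz": 0,"ax": 0,"ay": 0,"az": 0},{"grip": 0,"dx": 0.003,"dy": 0.0029,"dz": 0,"ax": 0,"ay": 0,"az": 0},{"grip": 0,"dx": 0.003,"dy": 0.0029,"dz": 0,"ax": 0,"ay": 0,"az": 0},{"grip": 0,"dx": 0,"dy": 0,"dz": 0,"ax": 0,"ay": 0,"az": 0}]'

```text
time: 5.15
eef_pos: [637.4, 120.2, 40.4]
tcp_rot: [0.997, -0.077, 0.0, 0.0]
force: [-1.1, 0.6, 0.4]
opening: 0.0
grip_force: 0.7
```

```bash
python3 -c "
from h import *
where()"
```

```text
t 5.15 cradle [53.00915264 95.74899685] z 40.37927289240413 yaw err -0.0004217080602618162 Fcradle [-1.20685427  0.43269275] 0.3519041272652619 op 0.008157477866229786
```

Light force, as expected. I'll continue to the stop.

>>> carry_out --targets '[{"grip": 0,"dx": 0.0025,"dy": 0.0034,"dz": 0,"ax": 0,"ay": 0,"az": 0},{"grip": 0,"dx": 0.0025,"dy": 0.0034,"dz": 0,"ax": 0,"ay": 0,"az": 0},{"grip": 0,"dx": 0.0018,"dy": 0.0039,"dz": 0,"ax": 0,"ay": 0,"az": 0},{"grip": 0,"dx": 0.0018,"dy": 0.0039,"dz": 0,"ax": 0,"ay": 0,"az": 0},{"grip": 0,"dx": 0.001,"dy": 0.0025,"dz": 0,"ax": 0,"ay": 0,"az": 0},{"grip": 0,"dx": 0.001,"dy": 0.0025,"dz": 0,"ax": 0,"ay": 0,"az": 0},{"grip": 0,"dx": 0.001,"dy": 0.0035,"dz": 0,"ax": 0,"ay": 0,"az": 0},{"grip": 0,"dx": 0,"dy": 0,"dz": 0,"ax": 0,"ay": 0,"az": 0}]'

```text
time: 5.95
eef_pos: [644.7, 96.9, 40.3]
tcp_rot: [0.997, -0.077, -0.0, -0.001]
force: [-3.1, 11.3, 1.3]
opening: -0.1
grip_force: 4.9
```

```bash
python3 -c "
from h import *
where()"
```

```text
t 5.95 cradle [63.81819187 73.78240829] z 40.28272862406679 yaw err -8.078419553503302e-05 Fcradle [-4.78612193 10.71200875] 1.3200759924568053 op -0.06466697309791039
```

>>> carry_out --targets '[{"grip": 0,"dx": 0,"dy": 0.0015,"dz": 0,"ax": 0,"ay": 0,"az": 0},{"grip": 0,"dx": 0,"dy": 0.001,"dz": 0,"ax": 0,"ay": 0,"az": 0},{"grip": 0,"dx": 0,"dy": 0,"dz": 0,"ax": 0,"ay": 0,"az": 0}]'

```text
time: 6.25
eef_pos: [644.5, 96.2, 40.4]
tcp_rot: [0.997, -0.076, 0.0, -0.002]
force: [-1.0, 24.0, -0.0]
opening: 0.1
grip_force: 10.5
```

```bash
python3 -c "
from h import *
where()"
```

```text
t 6.25 cradle [63.71036694 73.04429239] z 40.40151872106204 yaw err 0.0005648490726129496 Fcradle [-4.65152907 23.52814237] -0.023624069921123814 op 0.07038669518023494
```

The lever is at its stop: force rose to 24 N with almost no further motion. I'll back off, rise and go behind the push plate.

>>> carry_out --targets '[{"grip": 0,"dx": 0.001,"dy": -0.01,"dz": 0,"ax": 0,"ay": 0,"az": 0},{"grip": 0,"dx": 0,"dy": -0.01,"dz": 0,"ax": 0,"ay": 0,"az": 0},{"grip": 0,"dx": 0,"dy": 0,"dz": -0.04,"ax": 0,"ay": 0,"az": 0},{"grip": 0,"dx": 0,"dy": 0,"dz": -0.04,"ax": 0,"ay": 0,"az": 0},{"grip": 0,"dx": 0,"dy": 0,"dz": -0.04,"ax": 0,"ay": 0,"az": 0},{"grip": 0,"dx": -0.03,"dy": 0.024,"dz": -0.01,"ax": 0,"ay": 0,"az": 0},{"grip": 0,"dx": -0.03,"dy": 0.024,"dz": -0.01,"ax": 0,"ay": 0,"az": 0},{"grip": 0,"dx": -0.03,"dy": 0.024,"dz": -0.01,"ax": 0,"ay": 0,"az": 0},{"grip": 0,"dx": -0.03,"dy": 0.024,"dz": -0.01,"ax": 0,"ay": 0,"az": 0},{"grip": 0,"dx": -0.03,"dy": 0.024,"dz": 0,"ax": 0,"ay": 0,"az": 0},{"grip": 0,"dx": 0,"dy": 0,"dz": 0,"ax": 0,"ay": 0,"az": 0},{"grip": 0,"dx": 0,"dy": 0,"dz": 0,"ax": 0,"ay": 0,"az": 0}]'

```text
time: 7.45
eef_pos: [482.0, 17.2, 200.9]
tcp_rot: [0.997, -0.077, 0.001, 0.0]
force: [0.5, 0.2, -0.6]
opening: 0.1
grip_force: 0.0
```

```bash
python3 -c "
from h import *
where();C=cam('wrist')
a=arm.read_camera('wrist');cv2.imwrite('pics/w2.png',cv2.resize(a[:280,170:470],(600,560),interpolation=cv2.INTER_CUBIC))
for c in [(120,112,16),(-48,-25-32,86),(-48,7,86),(17.5,65,52)]:
  print(c,(proj(C,[*(M0@c[:2]+o0),c[2]])-[170,0])*2)"
```

```text
t 7.45 cradle [-84.86116961 -29.76967027] z 200.9127725609301 yaw err -0.0009407417477117763 Fcradle [0.48355487 0.28511459] -0.5923425349880095 op 0.14991412012063143
(120, 112, 16) [ -2.68677845 -73.0117509 ]
(-48, -57, 86) [360.324194   301.56334148]
(-48, 7, 86) [213.16262931 301.74294014]
(17.5, 65, 52) [ 91.79056998 150.11025408]
```

View pics/w2.png

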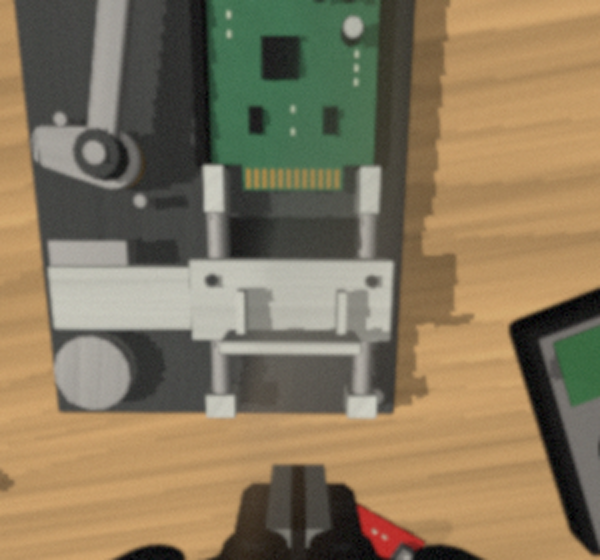

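The lever now points slightly past forward, at its stop, and the cam nose is off the pad. The push plate's top edge spans columns 218–362 and its rear face is at row 355. That puts the rear face at cradle x ≈ -71, so I must back up before descending.

>>> carry_out --targets '[{"grip": 0,"dx": -0.022,"dy": -0.003,"dz": 0,"ax": 0,"ay": 0,"az": 0},{"grip": 0,"dx": 0,"dy": 0,"dz": 0,"ax": 0,"ay": 0,"az": 0},{"grip": 0,"dx": 0,"dy": 0,"dz": 0.035,"ax": 0,"ay": 0,"az": 0},{"grip": 0,"dx": 0,"dy": 0,"dz": 0.035,"ax": 0,"ay": 0,"az": 0},{"grip": 0,"dx": 0,"dy": 0,"dz": 0.035,"ax": 0,"ay": 0,"az": 0},{"grip": 0,"dx": 0,"dy": 0,"dz": 0.03,"ax": 0,"ay": 0,"az": 0},{"grip": 0,"dx": 0,"dy": 0,"dz": 0,"ax": 0,"ay": 0,"az": 0},{"grip": 0,"dx": 0,"dy": 0,"dz": 0,"ax": 0,"ay": 0,"az": 0},{"grip": 0,"dx": 0.006,"dy": 0,"dz": 0,"ax": 0,"ay": 0,"az": 0},{"grip": 0,"dx": 0.006,"dy": 0,"dz": 0,"ax": 0,"ay": 0,"az": 0},{"grip": 0,"dx": 0.004,"dy": 0,"dz": 0,"ax": 0,"ay": 0,"az": 0},{"grip": 0,"dx": 0.004,"dy": 0,"dz": 0,"ax": 0,"ay": 0,"az": 0},{"grip": 0,"dx": 0.004,"dy": 0,"dz": 0,"ax": 0,"ay": 0,"az": 0},{"grip": 0,"dx": 0.004,"dy": 0,"dz": 0,"ax": 0,"ay": 0,"az": 0},{"grip": 0,"dx": 0.004,"dy": 0,"dz": 0,"ax": 0,"ay": 0,"az": 0},{"grip": 0,"dx": 0,"dy": 0,"dz": 0,"ax": 0,"ay": 0,"az": 0}]'

```text
time: 9.1
eef_pos: [492.7, 19.0, 65.2]
tcp_rot: [0.997, -0.077, 0.0, -0.0]
force: [-0.5, 0.1, 0.2]
opening: 0.3
grip_force: 0.0
```

```bash
python3 -c "
from h import *
where()"
```

```text
t 9.1 cradle [-74.53354176 -26.43349711] z 65.24281838441591 yaw err -9.888118458914463e-05 Fcradle [-0.55511334  0.05158814] 0.18186588782607632 op 0.3446070510048272
```

>>> carry_out --targets '[{"grip": 0,"dx": 0.002,"dy": 0,"dz": 0,"ax": 0,"ay": 0,"az": 0},{"grip": 0,"dx": 0.002,"dy": 0,"dz": 0,"ax": 0,"ay": 0,"az": 0},{"grip": 0,"dx": 0.002,"dy": 0,"dz": 0,"ax": 0,"ay": 0,"az": 0},{"grip": 0,"dx": 0.002,"dy": 0,"dz": 0,"ax": 0,"ay": 0,"az": 0},{"grip": 0,"dx": 0.002,"dy": 0,"dz": 0,"ax": 0,"ay": 0,"az": 0}]'

```text
time: 9.6
eef_pos: [502.3, 17.4, 65.2]
tcp_rot: [0.997, -0.077, -0.0, 0.0]
force: [-4.7, -0.6, 0.1]
opening: -0.0
grip_force: 1.6
```

>>> carry_out --targets '[{"grip": 0,"dx": 0.002,"dy": 0,"dz": 0,"ax": 0,"ay": 0,"az": 0},{"grip": 0,"dx": 0.002,"dy": 0,"dz": 0,"ax": 0,"ay": 0,"az": 0}]'

```text
time: 9.8
eef_pos: [506.3, 16.8, 65.2]
tcp_rot: [0.997, -0.077, -0.0, 0.0]
force: [-3.9, -1.6, -0.6]
opening: -0.1
grip_force: 1.6
```

>>> carry_out --targets '[{"grip": 0,"dx": 0.002,"dy": 0,"dz": 0,"ax": 0,"ay": 0,"az": 0},{"grip": 0,"dx": 0.002,"dy": 0,"dz": 0,"ax": 0,"ay": 0,"az": 0}]'

```text
time: 10.0
eef_pos: [507.3, 16.6, 65.1]
tcp_rot: [0.997, -0.076, -0.004, -0.0]
force: [-52.8, 4.1, 31.3]
opening: 0.2
grip_force: 26.7
```

Force jumped to 53 N, which may be the stop. I'll back off and look.

>>> carry_out --targets '[{"grip": 0,"dx": -0.01,"dy": 0,"dz": 0,"ax": 0,"ay": 0,"az": 0},{"grip": 0,"dx": -0.02,"dy": 0,"dz": 0,"ax": 0,"ay": 0,"az": 0},{"grip": 0,"dx": -0.014,"dy": 0,"dz": 0,"ax": 0,"ay": 0,"az": 0},{"grip": 0,"dx": 0,"dy": 0,"dz": -0.035,"ax": 0,"ay": 0,"az": 0},{"grip": 0,"dx": 0,"dy": 0,"dz": -0.035,"ax": 0,"ay": 0,"az": 0},{"grip": 0,"dx": 0,"dy": 0,"dz": -0.035,"ax": 0,"ay": 0,"az": 0},{"grip": 0,"dx": 0.018,"dy": 0,"dz": -0.03,"ax": 0,"ay": 0,"az": 0},{"grip": 0,"dx": 0,"dy": 0,"dz": 0,"ax": 0,"ay": 0,"az": 0},{"grip": 0,"dx": 0,"dy": 0,"dz": 0,"ax": 0,"ay": 0,"az": 0}]'

```text
time: 10.9
eef_pos: [484.9, 20.2, 200.5]
tcp_rot: [0.997, -0.077, 0.001, -0.0]
force: [-0.3, 0.6, -1.2]
opening: -0.1
grip_force: 0.0
```

```bash
python3 -c "
from h import *
where()
a=arm.read_camera('wrist');cv2.imwrite('pics/w3.png',cv2.resize(a[:280,170:470],(600,560),interpolation=cv2.INTER_CUBIC))"
```

```text
t 10.9 cradle [-82.44440047 -26.35121755] z 200.5185465433566 yaw err -6.603897442988838e-05 Fcradle [-0.35058655  0.53001107] -1.2101782082618668 op -0.121383600513321
```

View pics/w3.png

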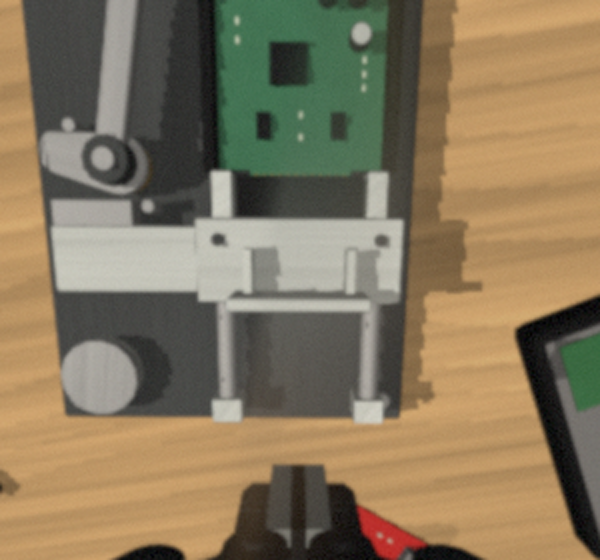

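The carriage now sits against the front blocks, the gold tongue is covered by the connector, and the lever is still at its stop. I'll check the travel numerically.

```bash
python3 -c "
from h import *
c=arm.calibration('wrist');s=arm.read_state();m=R.from_quat(s['tcp_rot']).as_matrix()
def pt(pos,u,v,z):
  T=np.eye(4);T[:3,:3]=m;T[:3,3]=[*(M0@pos[:2]+o0),pos[2]];T=T@np.array(c['T_tool_cam'])
  return M0.T@(ray((np.array(c['K']),T[:3,:3],T[:3,3]),170+u/2,v/2,z)[:2]-o0)
A=(-84.86,-29.77,200.9);B=(-82.44,-26.35,200.5)
print('plate rear',pt(A,290,355,86),pt(B,298,311,86))
print('body front',pt(A,290,260,45),pt(B,298,219,45))
print('block',pt(A,220,395,42),pt(B,227,400,42))"
```

```text
plate rear [-71.91377243 -26.26854697] [-49.83007825 -26.41527331]
body front [-32.75234169 -25.89472168] [-10.88427884 -26.43340464]
block [-103.08262783   11.65707351] [-103.31940699   11.39306777]
```

Travel measures 22 mm, so the connector is fully home, and the hand is clear at z = 200 mm.

```bash
python3 -c "
from bench import arm
print(arm.sign_off())"
```

```text
the job is handed in; nothing more can be done
None
```

I swung the cam lever clockwise to its stop first, then pushed the carriage fully home (about 22 mm measured), and handed the job in at about 11 s with the hand clear.

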